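# Unlock the hob panel with the two-key chord and start the zone under the stew pot

### The arm

A 7-joint arm with a two-finger parallel gripper is mounted at the origin on the work surface. World frame = base frame: x ahead of the robot, y to its left, z up, the work surface at z = 0. Lengths are in m, angles in rad, forces in N, time in s.
With the tool pointing down it reaches from about 0.425 to 0.825 m from the base axis. Payload 3.6 kg.
Tool frame: the origin (TCP) lies on the mounting face of the last link; the fingertips stand 186 mm ahead of it and the grasp point (between the pads) lies 167 mm ahead of it; z points along the fingers, y is the direction in which the jaws open and shut (so a half turn about z gives the same grasp; the last joint's range is limited). The gripper opens to 93 mm and grips with 3 to 60 N. Pads are 15 mm wide; open, the fingers measure 128 mm over their backs; the gripper's body (75 mm by 188 mm) begins 65 mm behind the grasp point.
Start: joints at [1.163, 0.615, -0.013, 1.423, 0.008, 1.103, -0.04], TCP at [0.242, -0.603, 0.405] pointing down, gripper open.
Joint ranges: [-3.12, 3.12], [-0.3, 2.06], [-1.34, 1.32], [0.26, 2.42], [-1.36, 4.5], [0.01, 1.98], [-2.84, 2.84]. Speed limits (rad/s): [2.79, 2.79, 3.14, 3.14, 3.14, 3.14, 3.14].

### API

Orientations are given as a unit quaternion [w, x, y, z].
In Python, from cell import sensors, get_image, get_calibration, ctrl gives the robot as it stands. The module is installed in compiled form; this text tells all that it offers.
- The arm moves only by the tool arm_command, never from a script. Its argument "moves" is a list of rows, each an object of numbers: "dx", "dy", "dz": the shift along the tool's x, y, z in cm; "ax", "ay", "az": the turn, a rotation vector about the tool's x, y, z in degrees; "hand": the opening, from 0 (shut) to 1 (fully open). In form: [{"dx": .., "dy": .., "dz": .., "ax": .., "ay": .., "az": .., "hand": ..}, ...]. A call has 1 to 10 rows; each row is the pose to reach, as a shift and turn from the pose commanded when the call began, along the tool's axes at that moment; what a row does not reach only later rows make up. A row lasts 1/10 s, in which the tool goes at most 50 mm and 8.59 degrees, less where a joint would pass 70% of its speed; a pose out of reach is approached as far as the arm can. A call with a gripper value outside its range is refused whole. The fingers move at their own pace and stop on an object; "newtons" is the grip in N (left out, the last holds). Time passes only in rows, so rows that repeat a pose let the fingers close. It gives the time, the measured TCP pose, the force and the opening at its end, in the units of the state.
- sensors.get_obs(): the state, without advancing time (a new reading comes with each control period).
- get_image(name): name is "side" or "top"; returns the picture (400x640x3 uint8, blue, green, red); there is no depth.
- get_calibration(name): a dict with "vertical_fov" (degrees; the focal length in pixels is half the picture's height over the tangent of half this angle, whatever the lens; pixels are square), "cx", "cy" (the principal point, pixels), "extrinsics" (4x4, takes a point from camera to world coordinates). Camera axes: x right, y up, looking along -z (the intrinsics and any distortion apply to the point x, -y, -z); pixel columns grow to the right and rows downward; lengths in m; the calibration is good to about 2 mm. A picture is of the moment at which its call begins. get_calibration takes no time and is no camera call.
- ctrl.close_job(): hands the job in, once; it reports no verdict.
The state is a dict: "t": time; "qpos": joint angles; "qd": joint speeds; "tau": joint torques, N m; "tcp_pos": TCP position; "orientation": TCP orientation; "wrist_force": force on the tool from outside, world axes, zero at the start; "moment": the same for the moment, N m; "opening": finger opening in m.
Only numpy, scipy, OpenCV 4.12 (cv2) and the standard library are available. Lean on these libraries where they do the work, as an engineer would, in place of code of your own. Each camera call takes 0.05 s, during which the arm holds its last target.

### The job

Both panels of the twin induction hob are key-locked. On the panel in front of the lidded stew pot, use your two fingertips to press the white minus and plus keys fully down together (neither one alone), hold both down for three seconds so that it unlocks, and let them come up; then press that panel's green power key fully down and let it up again. Leave the other panel's keys alone and do not move the pots or anything else on the counter.

Things in the scene. Friction and masses are not known exactly. Their poses are not given: they have to be found in the camera images.
- hob: Fixed twin induction hob, 600 mm wide (y), 380 deep (x), black glass 76 mm up. Origin: centre of underside; x to its rear, y to the cook's left. Zones (grey rings) at (0.045, +0.150) left, (0.045, -0.150) right. The front 95 mm is a dark strip sloped 0.21 rad, lower in front, normal leaning to -x; each zone's panel lies before it: minus, display, plus, power in a row along y.
- left_minus_top (a point): Centre of the top face of the left panel's minus key: white rounded-square key with a black minus mark, 28 mm (up the slope) x 30 mm (along the row), standing 7 mm proud of the strip when up. z: outward normal of the strip; x up the slope; y along the row to the cook's left. Minus and plus centres are 70 mm apart with only a flush display between them. The point moves down with the key.
- left_minus (a joint): Travel of the left minus key into the strip, square to the strip: 0 up, 0.005 m fully down. Spring return; about 1.2 N starts it and 2.4 N holds it fully down.
- left_plus_top (a point): Centre of the top face of the left panel's plus key: white rounded-square key with a black plus mark, 28 x 30 mm, standing 7 mm proud of the strip when up. z: outward normal of the strip; x up the slope; y along the row to the cook's left. The point moves down with the key.
- left_plus (a joint): Travel of the left plus key into the strip, square to the strip: 0 up, 0.005 m fully down. Spring return; about 1.2 N starts it and 2.4 N holds it fully down.
- left_power_top (a point): Centre of the top face of the left panel's power key: round green key, 28 mm diameter, with a white power mark, standing 7 mm proud of the strip when up. z: outward normal of the strip; x up the slope; y along the row to the cook's left. Its centre is 70 mm further to the cook's right (-y of the hob) than the plus key's. The point moves down with the key.
- left_power (a joint): Travel of the left power key into the strip, square to the strip: 0 up, 0.005 m fully down. Spring return; about 1.2 N starts it and 2.4 N holds it fully down.
- right_minus_top (a point): Centre of the top face of the right panel's minus key: white rounded-square key with a black minus mark, 28 mm (up the slope) x 30 mm (along the row), standing 7 mm proud of the strip when up. z: outward normal of the strip; x up the slope; y along the row to the cook's left. Minus and plus centres are 70 mm apart with only a flush display between them. The point moves down with the key.
- right_minus (a joint): Travel of the right minus key into the strip, square to the strip: 0 up, 0.005 m fully down. Spring return; about 1.2 N starts it and 2.4 N holds it fully down.
- right_plus_top (a point): Centre of the top face of the right panel's plus key: white rounded-square key with a black plus mark, 28 x 30 mm, standing 7 mm proud of the strip when up. z: outward normal of the strip; x up the slope; y along the row to the cook's left. The point moves down with the key.
- right_plus (a joint): Travel of the right plus key into the strip, square to the strip: 0 up, 0.005 m fully down. Spring return; about 1.2 N starts it and 2.4 N holds it fully down.
- right_power_top (a point): Centre of the top face of the right panel's power key: round green key, 28 mm diameter, with a white power mark, standing 7 mm proud of the strip when up. z: outward normal of the strip; x up the slope; y along the row to the cook's left. Its centre is 70 mm further to the cook's right (-y of the hob) than the plus key's. The point moves down with the key.
- right_power (a joint): Travel of the right power key into the strip, square to the strip: 0 up, 0.005 m fully down. Spring return; about 1.2 N starts it and 2.4 N holds it fully down.
- pot_mid (a point): Steel stew pot with lid and two loop handles, 180 mm diameter, 143 mm tall to the lid's knob, on one of the two zones. Point on its axis 50 mm above its base.
- skillet_mid (a point): Dark open skillet, 216 mm rim diameter, 45 mm tall, with a long black handle towards the hob's rear, on the other zone. Point on its axis 22 mm above its base.
- shaker: Steel salt shaker, 42 mm diameter, 78 mm tall, on the glass between the two zones. Origin: centre of its base.
- sauce_red: White squeeze bottle with red nozzle, 60 mm diameter, 195 mm tall, on the counter to the right of the hob. Origin: centre of its base.
- sauce_white: White squeeze bottle with white nozzle, same size, also right of the hob. Origin: centre of its base.
- ramekin: White ceramic bowl, 84 mm diameter, 45 mm tall, on the counter at the left. Origin: centre of its base.
- spatula: Spatula, 260 mm long, lying on the counter in front of the hob at the left. Origin: underside, near its middle.
Things that resemble listed ones, but are neither listed nor needed, are in the scene too. Leave any pink look-alike of the part that bears pot_mid alone.

How it is judged:
By the outcome, as a careful person would: the job done as asked, in the order asked, and still so for the second after the job is handed in, with the robot touching nothing.
It also fails if it takes over 48 s, if anything falls off the work surface, if the arm or the gripper's body presses on something with over 40 N, if the wrist force passes 120 N, or if a joint passes its speed limit or range.

## Working session

There is one attempt and no reset: what is moved stays moved. The work goes in short steps, Python scripts to look and compute and a tool call to move; the robot and the scene stay as the last step left them, time stands still between calls to the robot, and variables do not carry over. Pictures are saved under pics/ and viewed, and the job is handed in when it is done.

Besides the shell and the picture viewer there is one more tool, called after "Emit:" by a JSON object that holds its "op" and its "data". arm_command: Moves the arm, as the interface text tells. Its arguments: {"type":"object","properties":{"moves":{"type":"array"},"newtons":{"type":"number"}},"required":["moves"]}

```bash
mkdir -p pics; ls; python3 - <<'E'
from cell import sensors,get_image,get_calibration
import cv2,numpy as np
np.set_printoptions(precision=4,suppress=True)
for n in("side","top"):
    im=get_image(n);cv2.imwrite(f"pics/{n}0.png",im);c=get_calibration(n);print(n,c)
print(sensors.get_obs())
E
```

```text
pics
side {'vertical_fov': 45.81077048193089, 'cx': 312.1554742573032, 'cy': 194.15280119566236, 'extrinsics': array([[-0.796 ,  0.3061, -0.5221, -0.1963],
       [-0.605 , -0.3785,  0.7005,  0.9943],
       [ 0.0168,  0.8735,  0.4865,  0.8033],
       [ 0.    ,  0.    ,  0.    ,  1.    ]])}
top {'vertical_fov': 51.16415375204974, 'cx': 319.7367409938089, 'cy': 202.82549197205466, 'extrinsics': array([[ 0.0283,  0.9967, -0.0761,  0.4197],
       [-0.9996,  0.0278, -0.0072, -0.0014],
       [-0.005 ,  0.0762,  0.9971,  1.2356],
       [ 0.    ,  0.    ,  0.    ,  1.    ]])}
{'t': 0.1, 'qpos': array([ 1.1625,  0.6158, -0.0126,  1.4247,  0.0081,  1.1034, -0.0404]), 'qd': array([-0.0012, -0.0022, -0.0002, -0.004 , -0.0002,  0.0005,  0.0014]), 'tau': array([  0.0018, -46.004 ,   0.2101, -16.6244,  -0.0612,   0.017 ,
         0.0001]), 'tcp_pos': array([ 0.2421, -0.6029,  0.4037]), 'orientation': array([-0.0011,  0.9818,  0.1898, -0.0003]), 'wrist_force': array([ 0.6786, -0.5123,  0.1878]), 'moment': array([ 0.0064, -0.0268, -0.0389]), 'opening': 0.09247733675804783}
```

View pics/side0.png

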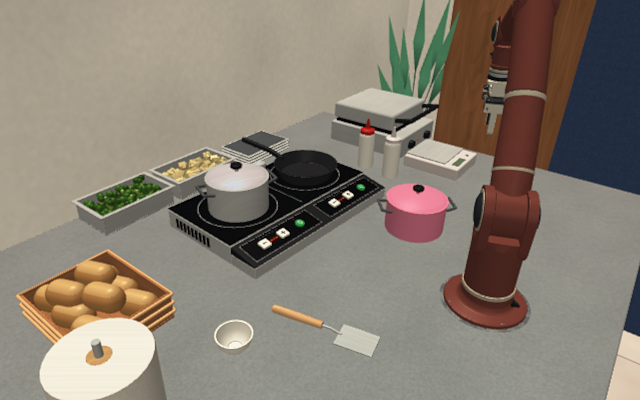

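View pics/top0.png

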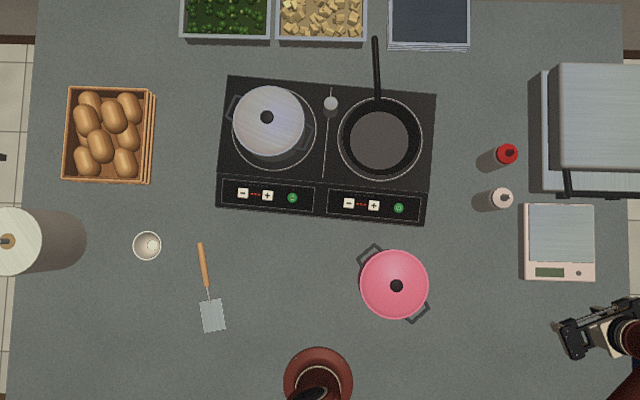

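The steel lidded pot (top view about (267,118), side (237,190)) is on the left zone, so the left panel is the one meant. The candidates are the steel pot and the pink pot at top (395,285), which stands on the counter and is the look-alike to ignore. Next I'll confirm with a crop and triangulate the keys.

```bash
cat > h.py <<'E'
import cv2,numpy as np
from cell import get_calibration
np.set_printoptions(precision=4,suppress=True)
H=400
C={n:get_calibration(n) for n in("side","top")}
def ray(n,uv):
    c=C[n];f=H/2/np.tan(np.radians(c['vertical_fov'])/2);E=np.array(c['extrinsics'])
    d=E[:3,:3]@np.array([(uv[0]-c['cx'])/f,-(uv[1]-c['cy'])/f,-1]);return E[:3,3],d/np.linalg.norm(d)
def proj(n,p):
    c=C[n];f=H/2/np.tan(np.radians(c['vertical_fov'])/2);E=np.array(c['extrinsics'])
    q=E[:3,:3].T@(np.array(p)-E[:3,3]);return np.array([c['cx']+f*q[0]/-q[2],c['cy']-f*q[1]/-q[2]])
def tri(us,ut):
    a,d=ray("side",us);b,e=ray("top",ut)
    s=np.linalg.lstsq(np.c_[d,-e],b-a,rcond=None)[0]
    p,q=a+s[0]*d,b+s[1]*e
    return (p+q)/2,np.linalg.norm(p-q)
def onz(n,uv,z):
    a,d=ray(n,uv);return a+d*(z-a[2])/d[2]
E
python3 - <<'E'
from h import *
s=cv2.imread('pics/side0.png');t=cv2.imread('pics/top0.png')
R={}
for n,im,(x0,y0,x1,y1) in(("side",s,(225,165,400,275)),("top",t,(210,165,440,235))):
    sub=im[y0:y1,x0:x1];hsv=cv2.cvtColor(sub,cv2.COLOR_BGR2HSV)
    w=cv2.inRange(hsv,(0,0,150),(179,70,255));g=cv2.inRange(hsv,(45,90,60),(85,255,255))
    for nm,m in(("w",w),("g",g)):
        cs,_=cv2.findContours(m,cv2.RETR_EXTERNAL,cv2.CHAIN_APPROX_NONE)
        for c in cs:
            if cv2.contourArea(c)<25: continue
            mk=np.zeros_like(m);cv2.drawContours(mk,[c],-1,255,-1)
            M=cv2.moments(mk,True);print(n,nm,round(M['m10']/M['m00']+x0,2),round(M['m01']/M['m00']+y0,2),M['m00'])
a=cv2.resize(s[150:270,165:395],None,fx=3.4,fy=3.4,interpolation=cv2.INTER_CUBIC);cv2.imwrite('pics/c1.png',a[:600,:800])
b=cv2.resize(t[70:235,210:440],None,fx=3.4,fy=3.4,interpolation=cv2.INTER_CUBIC);cv2.imwrite('pics/c2.png',b)
E
```

```text
side w 264.36 243.02 87.0
side w 282.49 232.4 80.0
side w 333.97 202.17 59.0
side w 347.5 194.19 52.0
side w 390.5 171.26 102.0
side w 244.58 177.55 958.0
side g 299.33 222.54 67.0
side g 360.29 186.81 48.0
top w 373.15 204.83 96.0
top w 348.36 202.47 96.0
top w 267.0 194.71 96.0
top w 242.58 192.36 95.0
top g 398.24 207.5 82.0
top g 291.8 197.38 82.0
```

View pics/c1.png

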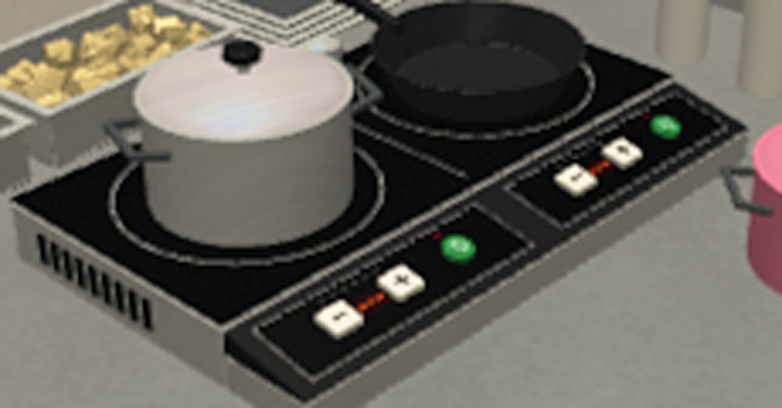

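View pics/c2.png

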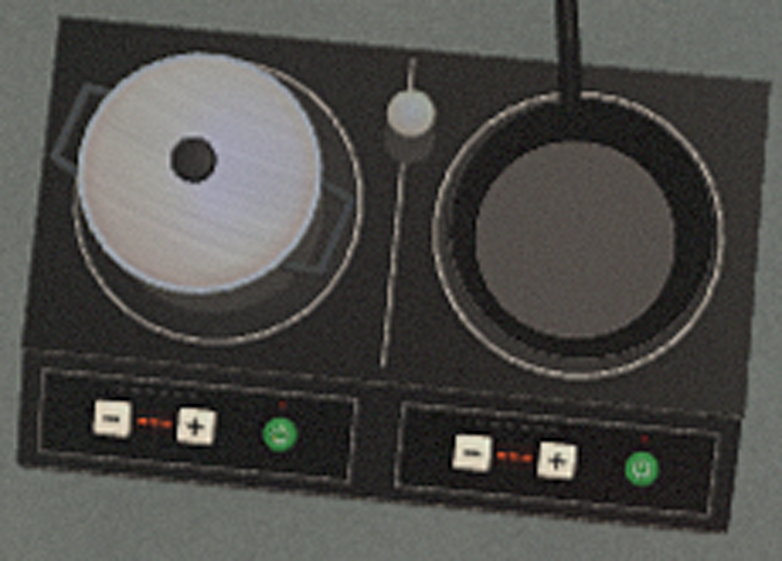

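The crops confirm it: the steel pot with lid, knob and two loop handles is on the left ring, and the skillet is on the right. The left panel's keys are at top-view px minus (242.6,192.4), plus (267.0,194.7) and power (291.8,197.4).

```bash
python3 - <<'E'
from h import *
P={}
for k,s,t in[("lm",(264.36,243.02),(242.58,192.36)),("lp",(282.49,232.4),(267,194.71)),("lpw",(299.33,222.54),(291.8,197.38)),("rm",(333.97,202.17),(348.36,202.47)),("rp",(347.5,194.19),(373.15,204.83)),("rpw",(360.29,186.81),(398.24,207.5))]:
    p,e=tri(s,t);P[k]=p;print(k,p,e,np.linalg.norm(p[:2]))
k=list(P);
for a,b in zip(k,k[1:]):print(a,b,np.linalg.norm(P[a]-P[b]),np.degrees(np.arctan2(*(P[b]-P[a])[:2])))
# expected offset distortion check: top on plane
for n,uv in[("lm",(242.58,192.36)),("lp",(267,194.71)),("lpw",(291.8,197.38)),("rm",(348.36,202.47)),("rp",(373.15,204.83)),("rpw",(398.24,207.5))]:
    print(n,onz("top",uv,0.073))
# hob corners top (glass rear corners at z .076) & front
for uv in [(228,75),(436,94),(424,226),(216,206)]:print(onz("top",uv,.07))
print(proj("top",[0.242,-.603,.404-.186]),proj("side",[0.242,-.603,.404-.186]))
E
```

```text
lm [0.5333 0.226  0.0633] 0.0015692480250141662 0.5792301371677778
lp [0.5284 0.1566 0.0637] 0.0011489624795902498 0.5511048547132759
lpw [0.5232 0.0867 0.0635] 0.0021733504369264986 0.5303531676513955
rm [ 0.513  -0.0731  0.0635] 0.0013596351473591914 0.5181317995602795
rp [ 0.5084 -0.1428  0.0634] 0.0016151000635848288 0.5280428147497197
rpw [ 0.5033 -0.2132  0.0627] 0.0027672486171049795 0.5466422849894329
lm lp 0.06955905270006787 -175.92982218229545
lp lpw 0.07007768555589217 -175.772009253769
lpw rm 0.16016803651241512 -176.32707783030114
rm rp 0.0698906180562596 -176.23280206707244
rp rpw 0.07055719650575078 -175.92853968159272
lm [0.5317 0.2237 0.073 ]
lp [0.527 0.155 0.073]
lpw [0.5215 0.0854 0.073 ]
rm [ 0.5116 -0.0729  0.073 ]
rp [ 0.507  -0.1421  0.073 ]
rpw [ 0.5014 -0.2121  0.073 ]
[0.8689 0.2804 0.07  ]
[ 0.8289 -0.3156  0.07  ]
[ 0.4521 -0.2849  0.07  ]
[0.4916 0.2971 0.07  ]
[571.7911 316.5815] [488.3505 128.1883]
```

Key spacing agrees with 70 mm and the rows are straight, but the height of 63 mm disagrees with the text, which implies about 73. I'll check the cameras against known heights before acting.

```bash
python3 - <<'E'
from h import *
s=cv2.imread('pics/side0.png');t=cv2.imread('pics/top0.png')
a=cv2.resize(s[200:275,160:290],None,fx=6,fy=6,interpolation=cv2.INTER_CUBIC);cv2.imwrite('pics/d1.png',a)
a=cv2.resize(t[180:240,205:335],None,fx=6,fy=6,interpolation=cv2.INTER_CUBIC);cv2.imwrite('pics/d2.png',a)
a=cv2.resize(s[50:150,450:550],None,fx=4,fy=4,interpolation=cv2.INTER_CUBIC)
b=cv2.resize(t[280:380,540:640],None,fx=4,fy=4,interpolation=cv2.INTER_CUBIC)
cv2.imwrite('pics/d3.png',np.hstack([a,b]))
from cell import sensors
from scipy.spatial.transform import Rotation as R
o=sensors.get_obs();q=o['orientation'];M=R.from_quat([q[1],q[2],q[3],q[0]]).as_matrix();print(M)
for y in(-.0465,-.064,0.0465,.064):
    p=o['tcp_pos']+M@[0,y,.186];print(y,p,proj("side",p),proj("top",p))
E
```

```text
[[ 0.928   0.3726 -0.0009]
 [ 0.3726 -0.928   0.0021]
 [-0.0001 -0.0023 -1.    ]]
-0.0465 [ 0.2246 -0.5594  0.2178] [489.0028 133.0879] [553.5066 323.4539]
-0.064 [ 0.2181 -0.5431  0.2179] [489.2714 134.9469] [546.716  326.0412]
0.0465 [ 0.2592 -0.6457  0.2176] [487.655  123.7606] [589.4982 309.7406]
0.064 [ 0.2658 -0.6619  0.2176] [487.4154 122.1027] [596.2528 307.167 ]
```

View pics/d1.png

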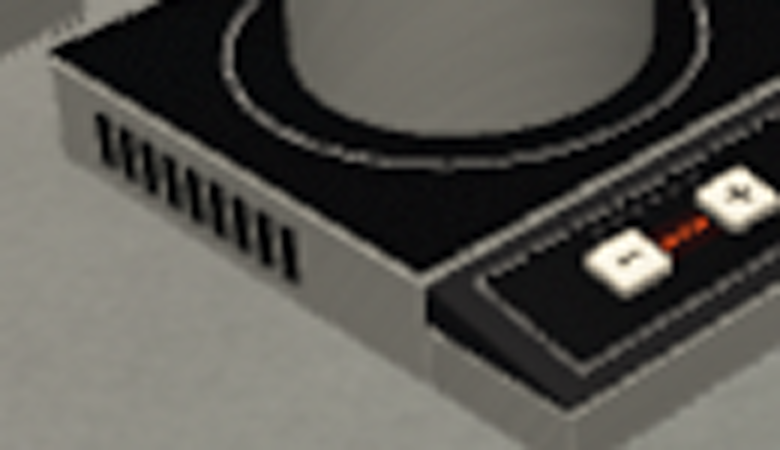

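View pics/d2.png

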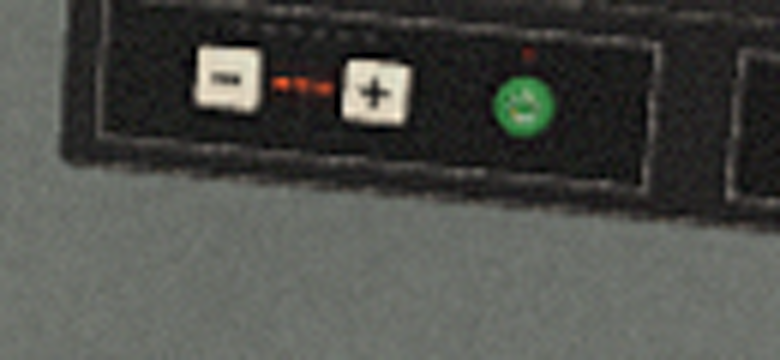

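View pics/d3.png

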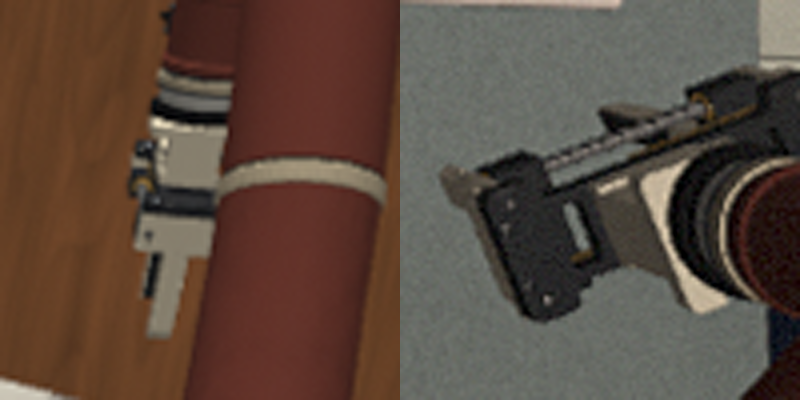

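```bash
python3 - <<'E'
from h import *
for n,s,t in[("frontlow",(255,268.5),(215.5,206.5)),("break",(231,246),(219,173.5)),("rear",(168.3,209.2),(228,75)),("vent bottom rear corner z0",(171,226),(228,75))]:
    print(n,*tri(s,t), onz("side",s,0),onz("side",s,.076),onz("top",t,.076))
# ramekin & red cap, pot knob
print("knob",*tri((236.5,166),(266.5,117)))
print("redtip",*tri((368,124),(507.5,154)))
print("spat joint",*tri((322,323),(206,287)))
E
```

```text
frontlow [0.4929 0.3057 0.0453] 0.0030237154319109616 [0.5356 0.2652 0.    ] [0.4664 0.3342 0.076 ] [0.4898 0.2969 0.076 ]
break [0.5862 0.2954 0.068 ] 0.005941958125178134 [0.6619 0.2319 0.    ] [0.5807 0.3041 0.076 ] [0.5827 0.2914 0.076 ]
rear [0.8696 0.2809 0.069 ] 0.0007629310438970875 [0.9703 0.214  0.    ] [0.8599 0.2878 0.076 ] [0.8666 0.279  0.076 ]
vent bottom rear corner z0 [0.8808 0.2861 0.0124] 0.02412085584649947 [0.8823 0.2724 0.    ] [0.7803 0.3407 0.076 ] [0.8666 0.279  0.076 ]
knob [0.7093 0.1451 0.2103] 0.0005087039257106375
redtip [ 0.6404 -0.4706  0.1753] 0.0021991710202025026
spat joint [0.2614 0.3298 0.0158] 0.0036620992144489207
```

Fingertip predictions match the side view to about 1 px, so the frames are sound. The remaining height uncertainty is about 1 cm. I'll hover the fingertips over the keys, compare them with the keys in both views, and use contact force for the final height.

```bash
cat >> h.py <<'E'
from scipy.spatial.transform import Rotation as R
from cell import sensors
hy=np.array([.0682,.9977,0]);hx=np.array([.9977,-.0682,0])
SL=.21
nrm=np.array([0,0,np.cos(SL)])-np.sin(SL)*hx
up=np.cos(SL)*hx+np.array([0,0,np.sin(SL)])
tz=-nrm;ty=-hy;tx=np.cross(ty,tz);MT=np.c_[tx,ty,tz]
def cur():
    o=sensors.get_obs();q=o['orientation'];return o,R.from_quat([q[1],q[2],q[3],q[0]]).as_matrix()
def rel(tip,Mt=MT):
    o,M=cur();tcp=np.array(tip)-Mt@[0,0,.186]
    d=M.T@(tcp-o['tcp_pos'])*100;r=np.degrees(R.from_matrix(M.T@Mt).as_rotvec())
    print("d cm",d,"rot deg",r,"tcp",tcp);
def stat():
    o,M=cur();tip=o['tcp_pos']+M@[0,0,.186];print("t",o['t'],"tip",tip,"F",o['wrist_force'],"mom",o['moment'],"open",o['opening'],"roterr",np.degrees(R.from_matrix(M.T@MT).as_rotvec()));print("q",o['qpos']);return tip,M
E
python3 - <<'E'
from h import *
print(MT);stat();rel([.54,-.2,.27])
E
```

```text
[[ 0.9758 -0.0682  0.208 ]
 [-0.0667 -0.9977 -0.0142]
 [ 0.2085 -0.     -0.978 ]]
t 0.1 tip [ 0.2419 -0.6025  0.2177] F [ 0.6786 -0.5123  0.1878] mom [ 0.0064 -0.0268 -0.0389] open 0.09247733675804783 roterr [-2.8365 11.8622 25.6794]
q [ 1.1625  0.6158 -0.0126  1.4247  0.0081  1.1034 -0.0404]
d cm [ 39.1685 -27.9877  -4.7588] rot deg [-2.8365 11.8622 25.6794] tcp [ 0.5013 -0.1974  0.4519]
```

Emit:
{"op": "arm_command", "data": {"moves": [{"dx":0,"dy":0,"dz":-4.5,"hand":0.565},{"dx":39.2,"dy":-28,"dz":-4.8,"ax":-2.84,"ay":11.86,"az":25.68,"hand":0.565},{"dx":39.2,"dy":-28,"dz":-4.8,"ax":-2.84,"ay":11.86,"az":25.68,"hand":0.565},{"dx":39.2,"dy":-28,"dz":-4.8,"ax":-2.84,"ay":11.86,"az":25.68,"hand":0.565},{"dx":39.2,"dy":-28,"dz":-4.8,"ax":-2.84,"ay":11.86,"az":25.68,"hand":0.565},{"dx":39.2,"dy":-28,"dz":-4.8,"ax":-2.84,"ay":11.86,"az":25.68,"hand":0.565},{"dx":39.2,"dy":-28,"dz":-4.8,"ax":-2.84,"ay":11.86,"az":25.68,"hand":0.565},{"dx":39.2,"dy":-28,"dz":-4.8,"ax":-2.84,"ay":11.86,"az":25.68,"hand":0.565},{"dx":39.2,"dy":-28,"dz":-4.8,"ax":-2.84,"ay":11.86,"az":25.68,"hand":0.565},{"dx":39.2,"dy":-28,"dz":-4.8,"ax":-2.84,"ay":11.86,"az":25.68,"hand":0.565}], "newtons": 20}}

```text
$.moves[0]: bad value
```

```bash
python3 - <<'E'
from h import *
stat()
M=np.array([.5308,.1913,.0635])
rel(M+nrm*.06)
E
```

```text
t 0.1 tip [ 0.2419 -0.6025  0.2177] F [ 0.6786 -0.5123  0.1878] mom [ 0.0064 -0.0268 -0.0389] open 0.09247733675804783 roterr [-2.8365 11.8622 25.6794]
q [ 1.1625  0.6158 -0.0126  1.4247  0.0081  1.1034 -0.0404]
d cm [ 51.7705 -65.1523  10.108 ] rot deg [-2.8365 11.8622 25.6794] tcp [0.4796 0.1948 0.3041]
```

Emit:
{"op": "arm_command", "data": {"moves": [{"dx":0,"dy":0,"dz":-4.5,"ax":0,"ay":0,"az":0,"hand":0.565},{"dx":39.2,"dy":-28,"dz":-4.8,"ax":-2.84,"ay":11.86,"az":25.68,"hand":0.565},{"dx":39.2,"dy":-28,"dz":-4.8,"ax":-2.84,"ay":11.86,"az":25.68,"hand":0.565},{"dx":39.2,"dy":-28,"dz":-4.8,"ax":-2.84,"ay":11.86,"az":25.68,"hand":0.565},{"dx":39.2,"dy":-28,"dz":-4.8,"ax":-2.84,"ay":11.86,"az":25.68,"hand":0.565},{"dx":39.2,"dy":-28,"dz":-4.8,"ax":-2.84,"ay":11.86,"az":25.68,"hand":0.565},{"dx":39.2,"dy":-28,"dz":-4.8,"ax":-2.84,"ay":11.86,"az":25.68,"hand":0.565},{"dx":39.2,"dy":-28,"dz":-4.8,"ax":-2.84,"ay":11.86,"az":25.68,"hand":0.565},{"dx":39.2,"dy":-28,"dz":-4.8,"ax":-2.84,"ay":11.86,"az":25.68,"hand":0.565},{"dx":39.2,"dy":-28,"dz":-4.8,"ax":-2.84,"ay":11.86,"az":25.68,"hand":0.565}], "newtons": 20}}

```text
t: 1.1
tcp_pos: [0.4851, -0.2222, 0.4524]
orientation: [0.005, 0.994, -0.034, 0.105]
wrist_force: [0.8, 0.2, 0.3]
opening: 0.0523
```

```bash
python3 - <<'E'
from h import *
stat()
M=np.array([.5308,.1913,.0635])
rel([.54,-.2,.27])
E
```

```text
t 1.1 tip [ 0.5238 -0.2252  0.2705] F [0.8345 0.1547 0.3342] mom [ 0.034   0.1777 -0.0248] open 0.0522972220459297 roterr [ 0.1108 -0.0284  0.0062]
q [ 0.4162  0.3481 -0.0153  1.7609 -0.0831  0.8346 -1.187 ]
d cm [ 1.4111 -2.5856  0.3436] rot deg [ 0.1108 -0.0284  0.0062] tcp [ 0.5013 -0.1974  0.4519]
```

```bash
python3 - <<'E'
from h import *
rel(np.array([.5308,.1913,.0635])+nrm*.06)
E
```

```text
d cm [ -6.4038 -41.5886  13.713 ] rot deg [ 0.1108 -0.0284  0.0062] tcp [0.4796 0.1948 0.3041]
```

Emit:
{"op": "arm_command", "data": {"moves": [{"dx":-2,"dy":-20,"dz":3,"ax":0.1,"ay":0,"az":0,"hand":0.565},{"dx":-4,"dy":-30,"dz":5,"ax":0.1,"ay":0,"az":0,"hand":0.565},{"dx":-6.4,"dy":-41.5,"dz":10,"ax":0.1,"ay":0,"az":0,"hand":0.565},{"dx":-6.4,"dy":-41.5,"dz":10,"ax":0.1,"ay":0,"az":0,"hand":0.565},{"dx":-6.4,"dy":-41.5,"dz":10,"ax":0.1,"ay":0,"az":0,"hand":0.565},{"dx":-6.4,"dy":-41.5,"dz":10,"ax":0.1,"ay":0,"az":0,"hand":0.565},{"dx":-6.4,"dy":-41.5,"dz":10,"ax":0.1,"ay":0,"az":0,"hand":0.565},{"dx":-6.4,"dy":-41.5,"dz":10,"ax":0.1,"ay":0,"az":0,"hand":0.565},{"dx":-6.4,"dy":-41.5,"dz":10,"ax":0.1,"ay":0,"az":0,"hand":0.565},{"dx":-6.4,"dy":-41.5,"dz":10,"ax":0.1,"ay":0,"az":0,"hand":0.565}]}}

```text
t: 2.1
tcp_pos: [0.4697, 0.1985, 0.3388]
orientation: [0.002, 0.994, -0.028, 0.104]
wrist_force: [-0.4, 0.6, 0.4]
opening: 0.0522
```

```bash
python3 - <<'E'
from h import *
stat()
rel(np.array([.5308,.1913,.0635])+nrm*.06)
E
```

```text
t 2.1 tip [0.508  0.1966 0.1568] F [-0.3957  0.6036  0.4315] mom [0.0011 0.163  0.0092] open 0.052201496569037095 roterr [-0.201   0.1199  0.6203]
q [-0.5047  0.4546  0.0499  1.9754  0.1563  0.5359 -2.2172]
d cm [0.2746 0.3209 3.6064] rot deg [-0.201   0.1199  0.6203] tcp [0.4796 0.1948 0.3041]
```

Emit:
{"op": "arm_command", "data": {"moves": [{"dx":0.27,"dy":0.32,"dz":1.8,"ax":-0.2,"ay":0.12,"az":0.62,"hand":0.565},{"dx":0.27,"dy":0.32,"dz":3.6,"ax":-0.2,"ay":0.12,"az":0.62,"hand":0.565},{"dx":0.27,"dy":0.32,"dz":3.6,"ax":-0.2,"ay":0.12,"az":0.62,"hand":0.565},{"dx":0.27,"dy":0.32,"dz":3.6,"ax":-0.2,"ay":0.12,"az":0.62,"hand":0.565},{"dx":0.27,"dy":0.32,"dz":3.6,"ax":-0.2,"ay":0.12,"az":0.62,"hand":0.565},{"dx":0.27,"dy":0.32,"dz":3.6,"ax":-0.2,"ay":0.12,"az":0.62,"hand":0.565}]}}

```text
t: 2.7
tcp_pos: [0.4814, 0.1886, 0.3068]
orientation: [0.005, 0.993, -0.039, 0.107]
wrist_force: [-0.3, 0.3, -0.7]
opening: 0.052
```

```bash
python3 - <<'E'
from h import *
from cell import get_image
tip,M=stat()
rel(np.array([.5308,.1913,.0635])+nrm*.06)
for n,(x0,y0,x1,y1) in(("side",(200,140,330,270)),("top",(200,110,330,240))):
    im=get_image(n);cv2.imwrite(f"pics/{n}1.png",im)
    a=cv2.resize(im[y0:y1,x0:x1],None,fx=4.6,fy=4.6,interpolation=cv2.INTER_CUBIC)
    for s in(-1,1):
        for x in (-.0075,.0075):
          for y in(.026,.0435):
            p=proj(n,tip+M@[x,s*y,0]);print(n,s,y,p)
            cv2.circle(a,tuple(np.int32((p-[x0,y0]+.5)*4.6)),3,(0,0,255),1)
    cv2.imwrite(f"pics/e_{n}.png",a)
E
```

```text
t 2.7 tip [0.5209 0.1854 0.1251] F [-0.2612  0.3456 -0.6949] mom [ 0.0831  0.1946 -0.0001] open 0.052037451754144926 roterr [ 0.1666 -0.2632 -0.6212]
q [-0.4897  0.5128  0.0674  1.9929  0.1649  0.4551 -2.2258]
d cm [-0.2753 -0.6032  0.2196] rot deg [ 0.1666 -0.2632 -0.6212] tcp [0.4796 0.1948 0.3041]
side -1 0.026 [272.5184 224.3229]
side -1 0.0435 [267.6964 226.9658]
side -1 0.026 [268.6425 221.2582]
side -1 0.0435 [263.8114 223.8582]
side 1 0.026 [286.3378 216.7487]
side 1 0.0435 [290.8248 214.2894]
side 1 0.026 [282.4906 213.8053]
side 1 0.0435 [286.9878 211.385 ]
top -1 0.026 [243.1567 196.5702]
top -1 0.0435 [236.6718 195.8731]
top -1 0.026 [243.5973 191.0267]
top -1 0.0435 [237.1002 190.3295]
top 1 0.026 [262.4427 198.6433]
top 1 0.0435 [268.9387 199.3416]
top 1 0.026 [262.9196 193.1001]
top 1 0.0435 [269.4278 193.7985]
```

View pics/e_side.png

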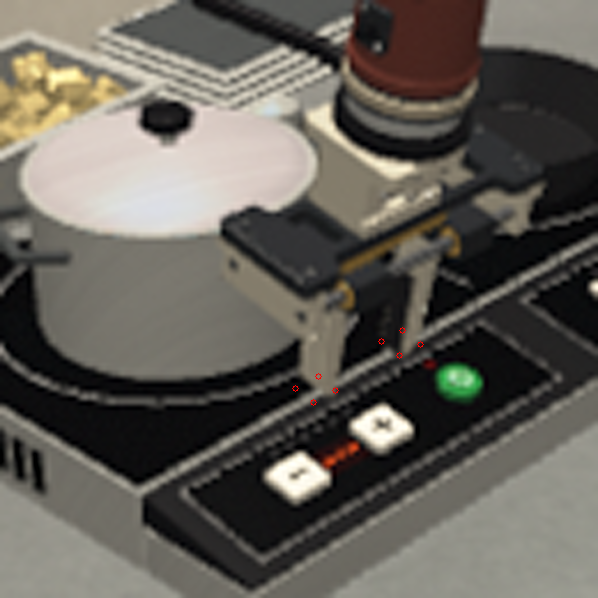

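View pics/e_top.png

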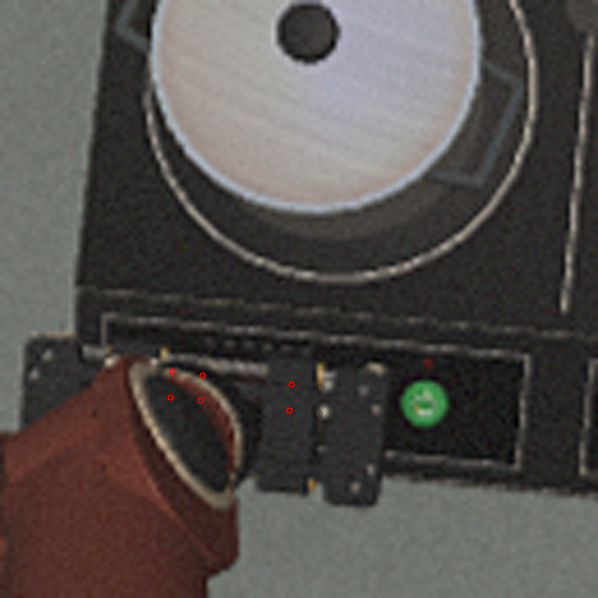

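```bash
python3 - <<'E'
from h import *
stat();rel(np.array([.530,.1905,.0665])+nrm*.022)
print(proj("side",[.5317,.2237,.073]),proj("side",[.5325,.225,.068]))
E
```

```text
t 2.8 tip [0.5207 0.1855 0.1249] F [-0.8119  0.1382  0.8908] mom [ 0.0072  0.2156 -0.0047] open 0.05246922490826754 roterr [ 0.1737 -0.2437 -0.6068]
q [-0.4899  0.5132  0.0674  1.9931  0.1649  0.4549 -2.2258]
d cm [-0.2862 -0.5179  3.6903] rot deg [ 0.1737 -0.2437 -0.6068] tcp [0.4867 0.1935 0.2699]
[265.5576 239.9427] [265.0697 241.5835]
```

Emit:
{"op": "arm_command", "data": {"moves": [{"dx":-0.29,"dy":-0.52,"dz":1.2,"ax":0.17,"ay":-0.25,"az":-0.6,"hand":0.565},{"dx":-0.29,"dy":-0.52,"dz":2.4,"ax":0.17,"ay":-0.25,"az":-0.6,"hand":0.565},{"dx":-0.29,"dy":-0.52,"dz":3.3,"ax":0.17,"ay":-0.25,"az":-0.6,"hand":0.565},{"dx":-0.29,"dy":-0.52,"dz":3.7,"ax":0.17,"ay":-0.25,"az":-0.6,"hand":0.565},{"dx":-0.29,"dy":-0.52,"dz":3.7,"ax":0.17,"ay":-0.25,"az":-0.6,"hand":0.565},{"dx":-0.29,"dy":-0.52,"dz":3.7,"ax":0.17,"ay":-0.25,"az":-0.6,"hand":0.565},{"dx":-0.29,"dy":-0.52,"dz":3.7,"ax":0.17,"ay":-0.25,"az":-0.6,"hand":0.565},{"dx":-0.29,"dy":-0.52,"dz":3.7,"ax":0.17,"ay":-0.25,"az":-0.6,"hand":0.565}]}}

```text
t: 3.6
tcp_pos: [0.4867, 0.1935, 0.2695]
orientation: [0.004, 0.994, -0.034, 0.104]
wrist_force: [0.3, -0.1, -0.2]
opening: 0.0527
```

```bash
cat >look.py <<'E'
from h import *
from cell import get_image
import sys
k=sys.argv[1]
tip,M=stat()
x0,y0,x1,y1=235,190,335,270
im=get_image("side");cv2.imwrite(f"pics/side{k}.png",im)
a=cv2.resize(im[y0:y1,x0:x1],None,fx=7,fy=7,interpolation=cv2.INTER_CUBIC)
op=sensors.get_obs()['opening']/2
for s in(-1,1):
    for x in (-.0075,.0075):
      for y in(op,op+.0175):
        p=proj("side",tip+M@[x,s*y,0])
        cv2.circle(a,tuple(np.int32((p-[x0,y0]+.5)*7)),3,(0,0,255),1)
cv2.imwrite(f"pics/f{k}.png",a)
E
python3 look.py 2
```

```text
t 3.6 tip [0.5253 0.1908 0.0876] F [ 0.2586 -0.0513 -0.1644] mom [0.0053 0.1997 0.0338] open 0.05266899127471065 roterr [ 0.0223  0.0289 -0.0039]
q [-0.4938  0.5827  0.0705  2.0061  0.1716  0.3756 -2.2317]
```

View pics/f2.png

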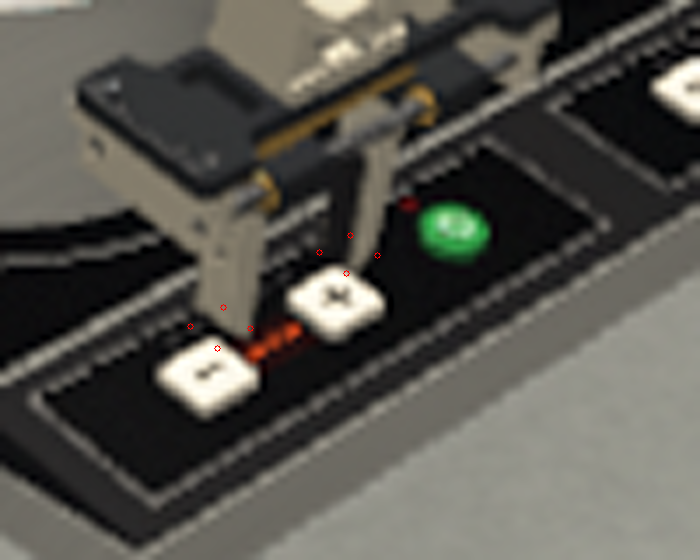

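The tips sit over the keys to within about a pixel (minus finger at side px (268,237), minus key (264.5,242)) with roughly 15–25 mm to go. I'm shifting 2 mm up the slope and descending with force checks.

Emit:
{"op": "arm_command", "data": {"moves": [{"dx":0.2,"dy":0,"dz":0.6,"ax":0,"ay":0,"az":0,"hand":0.575},{"dx":0.2,"dy":0,"dz":1.1,"ax":0,"ay":0,"az":0,"hand":0.575},{"dx":0.2,"dy":0,"dz":1.1,"ax":0,"ay":0,"az":0,"hand":0.575},{"dx":0.2,"dy":0,"dz":1.1,"ax":0,"ay":0,"az":0,"hand":0.575}]}}

```text
t: 4.05
tcp_pos: [0.4908, 0.1931, 0.2584]
orientation: [0.004, 0.994, -0.034, 0.104]
wrist_force: [-0.8, 0.7, -0.7]
opening: 0.0531
```

```bash
python3 look.py 3
```

```text
t 4.05 tip [0.5291 0.1903 0.0764] F [-0.8489  0.6673 -0.7378] mom [0.0695 0.2144 0.0147] open 0.05311231039071951 roterr [0.0669 0.1073 0.0079]
q [-0.4901  0.6057  0.0716  2.004   0.1733  0.3558 -2.2311]
```

View pics/f3.png

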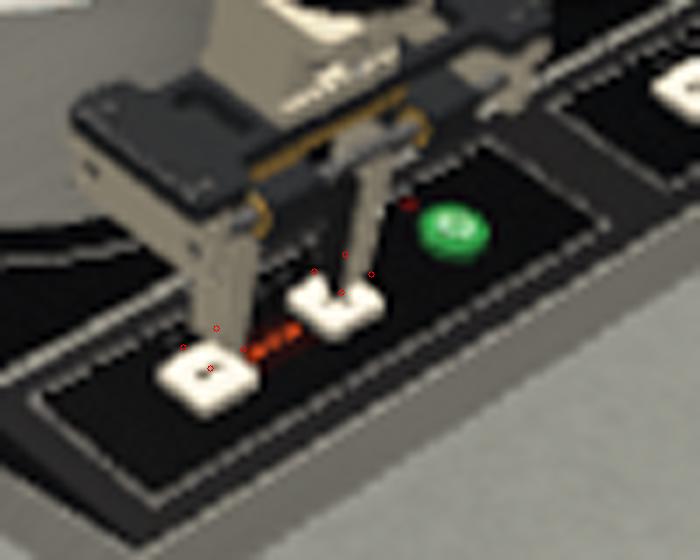

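Emit:
{"op": "arm_command", "data": {"moves": [{"dx":0.3,"dy":0,"dz":0.3,"ax":0,"ay":0,"az":0,"hand":0.575},{"dx":0.3,"dy":0,"dz":0.6,"ax":0,"ay":0,"az":0,"hand":0.575},{"dx":0.3,"dy":0,"dz":0.6,"ax":0,"ay":0,"az":0,"hand":0.575},{"dx":0.3,"dy":0,"dz":0.6,"ax":0,"ay":0,"az":0,"hand":0.575}]}}

```text
t: 4.5
tcp_pos: [0.495, 0.1929, 0.2534]
orientation: [0.004, 0.994, -0.034, 0.104]
wrist_force: [0.1, -0.2, 0.1]
opening: 0.0539
```

```bash
python3 look.py 4
```

```text
t 4.5 tip [0.5334 0.1901 0.0714] F [ 0.0966 -0.2383  0.088 ] mom [ 0.0332  0.203  -0.0048] open 0.0539134309192231 roterr [0.0535 0.0858 0.0042]
q [-0.4853  0.6181  0.0707  1.9975  0.1738  0.3491 -2.2285]
```

View pics/f4.png

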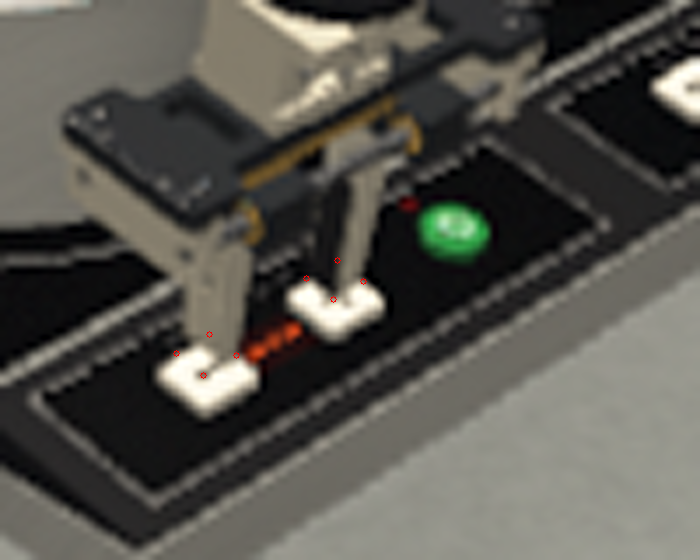

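Emit:
{"op": "arm_command", "data": {"moves": [{"dx":0,"dy":0,"dz":0.3,"ax":0,"ay":0,"az":0,"hand":0.575},{"dx":0,"dy":0,"dz":0.4,"ax":0,"ay":0,"az":0,"hand":0.575},{"dx":0,"dy":0,"dz":0.4,"ax":0,"ay":0,"az":0,"hand":0.575}]}}

```text
t: 4.85
tcp_pos: [0.4959, 0.1929, 0.2497]
orientation: [0.004, 0.994, -0.034, 0.104]
wrist_force: [-0.7, -0.1, 2.3]
opening: 0.0537
```

```bash
python3 -c "
from h import *
stat()"
```

```text
t 4.85 tip [0.5343 0.1901 0.0677] F [-0.6873 -0.1232  2.3306] mom [0.0376 0.2348 0.0373] open 0.05368916753846538 roterr [ 0.0379  0.0633 -0.    ]
q [-0.4851  0.6254  0.0717  1.9979  0.1745  0.3408 -2.2292]
```

Emit:
{"op": "arm_command", "data": {"moves": [{"dx":0,"dy":0,"dz":0.2,"ax":0,"ay":0,"az":0,"hand":0.575},{"dx":0,"dy":0,"dz":0.2,"ax":0,"ay":0,"az":0,"hand":0.575}]}}

```text
t: 5.05
tcp_pos: [0.4963, 0.1928, 0.2477]
orientation: [0.004, 0.994, -0.034, 0.104]
wrist_force: [-0.4, 0.1, 3.1]
opening: 0.0533
```

```bash
python3 look.py 5
```

```text
t 5.05 tip [0.5347 0.1901 0.0657] F [-0.3844  0.0535  3.0934] mom [ 0.0451  0.2834 -0.0576] open 0.05328137970144263 roterr [0.0358 0.0616 0.0035]
q [-0.485   0.6292  0.0722  1.9983  0.1748  0.3366 -2.2294]
```

View pics/f5.png

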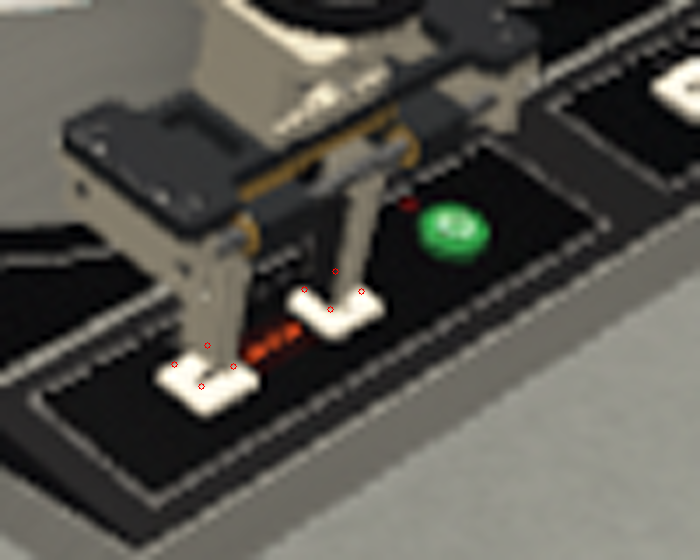

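Both keys are in contact: 2.3 N rising to 3.1 N, as two springs would give, with contact at z ≈ 67 mm. Pressing on down.

Emit:
{"op": "arm_command", "data": {"moves": [{"dx":0,"dy":0,"dz":0.2,"ax":0,"ay":0,"az":0,"hand":0.575},{"dx":0,"dy":0,"dz":0.4,"ax":0,"ay":0,"az":0,"hand":0.575},{"dx":0,"dy":0,"dz":0.4,"ax":0,"ay":0,"az":0,"hand":0.575}]}}

```text
t: 5.4
tcp_pos: [0.4968, 0.1928, 0.245]
orientation: [0.004, 0.994, -0.034, 0.104]
wrist_force: [-4.0, -1.1, 13.9]
opening: 0.0536
```

```bash
python3 look.py 6
```

```text
t 5.4 tip [0.5354 0.1901 0.0631] F [-4.0066 -1.0674 13.9231] mom [-0.1188  0.7178 -0.0384] open 0.05356748073700447 roterr [ 0.0279  0.041  -0.0009]
q [-0.485   0.6343  0.073   1.9987  0.1753  0.3306 -2.23  ]
```

View pics/f6.png

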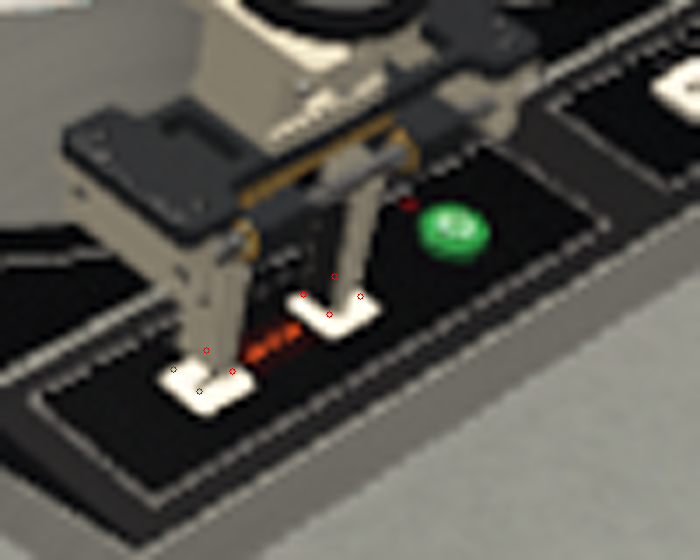

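Emit:
{"op": "arm_command", "data": {"moves": [{"dx":0,"dy":0,"dz":0.1,"ax":0,"ay":0,"az":0,"hand":0.575},{"dx":0,"dy":0,"dz":0.1,"ax":0,"ay":0,"az":0,"hand":0.575},{"dx":0,"dy":0,"dz":0.1,"ax":0,"ay":0,"az":0,"hand":0.575},{"dx":0,"dy":0,"dz":0.1,"ax":0,"ay":0,"az":0,"hand":0.575},{"dx":0,"dy":0,"dz":0.1,"ax":0,"ay":0,"az":0,"hand":0.575},{"dx":0,"dy":0,"dz":0.1,"ax":0,"ay":0,"az":0,"hand":0.575},{"dx":0,"dy":0,"dz":0.1,"ax":0,"ay":0,"az":0,"hand":0.575},{"dx":0,"dy":0,"dz":0.1,"ax":0,"ay":0,"az":0,"hand":0.575},{"dx":0,"dy":0,"dz":0.1,"ax":0,"ay":0,"az":0,"hand":0.575},{"dx":0,"dy":0,"dz":0.1,"ax":0,"ay":0,"az":0,"hand":0.575}]}}

```text
t: 6.45
tcp_pos: [0.4968, 0.1928, 0.2449]
orientation: [0.004, 0.994, -0.034, 0.105]
wrist_force: [-8.4, -0.5, 19.6]
opening: 0.0537
```

```bash
python3 -c "
from h import *
stat()"
```

```text
t 6.45 tip [0.5354 0.1901 0.063 ] F [-8.4226 -0.5334 19.5647] mom [-0.2652  1.005  -0.0983] open 0.053666325710535194 roterr [ 0.0202  0.0241 -0.0053]
q [-0.4851  0.6344  0.0732  1.9991  0.1754  0.3298 -2.2301]
```

Emit:
{"op": "arm_command", "data": {"moves": [{"dx":0,"dy":0,"dz":0,"ax":0,"ay":0,"az":0,"hand":0.575},{"dx":0,"dy":0,"dz":0,"ax":0,"ay":0,"az":0,"hand":0.575},{"dx":0,"dy":0,"dz":0,"ax":0,"ay":0,"az":0,"hand":0.575},{"dx":0,"dy":0,"dz":0,"ax":0,"ay":0,"az":0,"hand":0.575},{"dx":0,"dy":0,"dz":0,"ax":0,"ay":0,"az":0,"hand":0.575},{"dx":0,"dy":0,"dz":0,"ax":0,"ay":0,"az":0,"hand":0.575},{"dx":0,"dy":0,"dz":0,"ax":0,"ay":0,"az":0,"hand":0.575},{"dx":0,"dy":0,"dz":0,"ax":0,"ay":0,"az":0,"hand":0.575},{"dx":0,"dy":0,"dz":0,"ax":0,"ay":0,"az":0,"hand":0.575},{"dx":0,"dy":0,"dz":0,"ax":0,"ay":0,"az":0,"hand":0.575}]}}

```text
t: 7.45
tcp_pos: [0.4968, 0.1927, 0.2449]
orientation: [0.004, 0.994, -0.034, 0.105]
wrist_force: [-8.0, -1.4, 20.4]
opening: 0.0531
```

Emit:
{"op": "arm_command", "data": {"moves": [{"dx":0,"dy":0,"dz":0,"ax":0,"ay":0,"az":0,"hand":0.575},{"dx":0,"dy":0,"dz":0,"ax":0,"ay":0,"az":0,"hand":0.575},{"dx":0,"dy":0,"dz":0,"ax":0,"ay":0,"az":0,"hand":0.575},{"dx":0,"dy":0,"dz":0,"ax":0,"ay":0,"az":0,"hand":0.575},{"dx":0,"dy":0,"dz":0,"ax":0,"ay":0,"az":0,"hand":0.575},{"dx":0,"dy":0,"dz":0,"ax":0,"ay":0,"az":0,"hand":0.575},{"dx":0,"dy":0,"dz":0,"ax":0,"ay":0,"az":0,"hand":0.575},{"dx":0,"dy":0,"dz":0,"ax":0,"ay":0,"az":0,"hand":0.575},{"dx":0,"dy":0,"dz":0,"ax":0,"ay":0,"az":0,"hand":0.575},{"dx":0,"dy":0,"dz":0,"ax":0,"ay":0,"az":0,"hand":0.575}]}}

```text
t: 8.45
tcp_pos: [0.4968, 0.1928, 0.2449]
orientation: [0.004, 0.994, -0.034, 0.105]
wrist_force: [-9.0, -1.1, 20.9]
opening: 0.0533
```

Emit:
{"op": "arm_command", "data": {"moves": [{"dx":0,"dy":0,"dz":0,"ax":0,"ay":0,"az":0,"hand":0.575},{"dx":0,"dy":0,"dz":0,"ax":0,"ay":0,"az":0,"hand":0.575},{"dx":0,"dy":0,"dz":0,"ax":0,"ay":0,"az":0,"hand":0.575},{"dx":0,"dy":0,"dz":0,"ax":0,"ay":0,"az":0,"hand":0.575},{"dx":0,"dy":0,"dz":0,"ax":0,"ay":0,"az":0,"hand":0.575},{"dx":0,"dy":0,"dz":0,"ax":0,"ay":0,"az":0,"hand":0.575}]}}

```text
t: 9.05
tcp_pos: [0.4968, 0.1928, 0.2449]
orientation: [0.004, 0.994, -0.034, 0.105]
wrist_force: [-7.9, -1.5, 21.6]
opening: 0.0536
```

```bash
python3 look.py 7
```

```text
t 9.05 tip [0.5354 0.1901 0.063 ] F [-7.9177 -1.5341 21.5533] mom [-0.2746  0.9914 -0.0496] open 0.053571262368809026 roterr [0.0207 0.0259 0.0045]
q [-0.4851  0.6345  0.0732  1.9991  0.1755  0.3298 -2.2301]
```

View pics/f7.png

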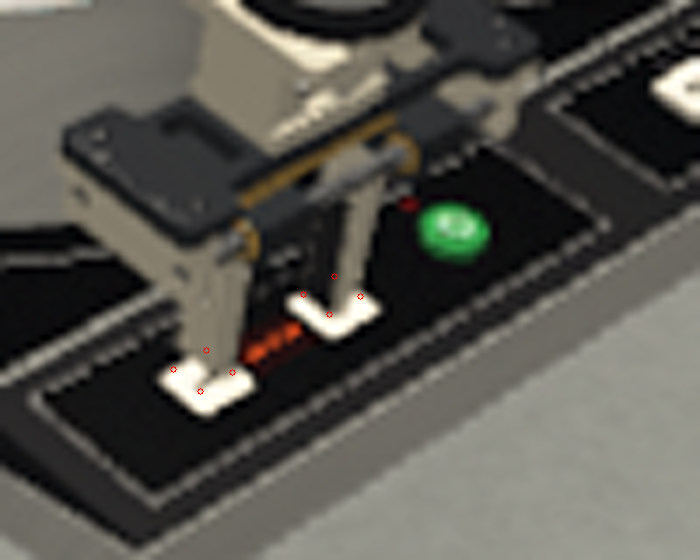

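```bash
python3 - <<'E'
import cv2,numpy as np
L=[]
for k in(2,5,7):
    im=cv2.imread(f'pics/side{k}.png')[228:256,252:296]
    L.append(cv2.resize(im,None,fx=9,fy=9,interpolation=cv2.INTER_NEAREST))
a=np.vstack([np.hstack(L[:2]),np.hstack([L[2],cv2.absdiff(L[0],L[2])])])
cv2.imwrite('pics/g.png',a)
E
```

```text
(no output)
```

View pics/g.png

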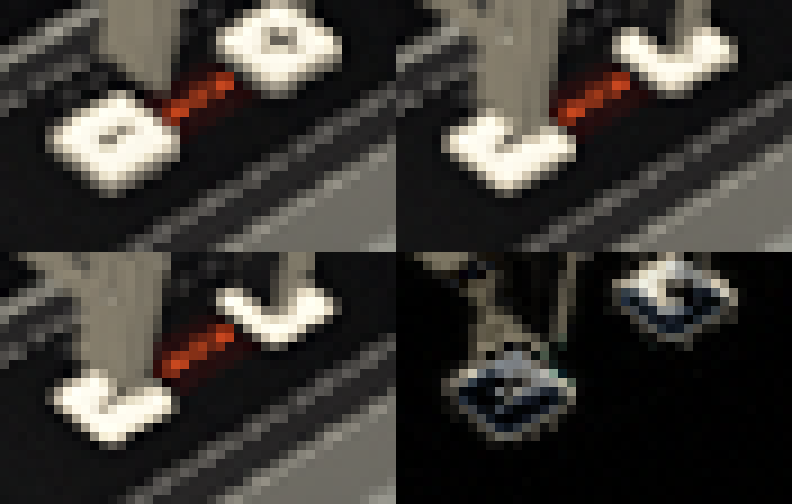

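Both keys look equally down, the stop is stiff at about 20 N, and they have been held for over 3.6 s. Releasing.

Emit:
{"op": "arm_command", "data": {"moves": [{"dx":0,"dy":0,"dz":-0.5,"ax":0,"ay":0,"az":0,"hand":0.575},{"dx":0,"dy":0,"dz":-1.5,"ax":0,"ay":0,"az":0,"hand":0.575},{"dx":0,"dy":0,"dz":-3.5,"ax":0,"ay":0,"az":0,"hand":0.575},{"dx":0,"dy":0,"dz":-3.5,"ax":0,"ay":0,"az":0,"hand":0.575},{"dx":0,"dy":0,"dz":-3.5,"ax":0,"ay":0,"az":0,"hand":0},{"dx":0,"dy":0,"dz":-3.5,"ax":0,"ay":0,"az":0,"hand":0},{"dx":0,"dy":0,"dz":-3.5,"ax":0,"ay":0,"az":0,"hand":0},{"dx":0,"dy":0,"dz":-3.5,"ax":0,"ay":0,"az":0,"hand":0},{"dx":0,"dy":0,"dz":-3.5,"ax":0,"ay":0,"az":0,"hand":0}]}}

```text
t: 10.0
tcp_pos: [0.49, 0.1932, 0.2766]
orientation: [0.004, 0.994, -0.034, 0.104]
wrist_force: [0.4, 0.5, -0.1]
opening: 0.0181
```

```bash
python3 look.py 8;python3 -c "
from h import *
a=np.array([.5233,.0860,.067])+.002*up
rel(a+nrm*.012)"
```

```text
t 10.0 tip [0.5284 0.1904 0.0946] F [ 0.4284  0.5219 -0.136 ] mom [ 0.0409  0.2176 -0.0075] open 0.01811284981043228 roterr [0.0681 0.1076 0.0069]
q [-0.4866  0.5739  0.0647  1.9919  0.1697  0.3998 -2.225 ]
d cm [-0.2096 10.4677  1.562 ] rot deg [0.0625 0.098  0.005 ] tcp [0.4841 0.0887 0.2611]
```

View pics/f8.png

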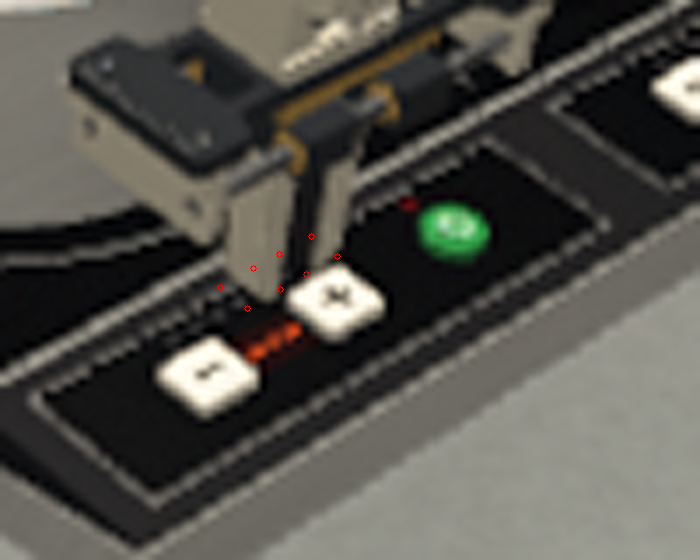

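Both keys are up again; the crop shows minus at (207,372) and plus at (335,298) standing proud. Moving on to the green power key with the fingers shut.

Emit:
{"op": "arm_command", "data": {"moves": [{"dx":-0.1,"dy":4,"dz":0,"ax":0.06,"ay":0.1,"az":0,"hand":0},{"dx":-0.2,"dy":8,"dz":0,"ax":0.06,"ay":0.1,"az":0,"hand":0},{"dx":-0.2,"dy":10.45,"dz":0.5,"ax":0.06,"ay":0.1,"az":0,"hand":0},{"dx":-0.2,"dy":10.45,"dz":1.4,"ax":0.06,"ay":0.1,"az":0,"hand":0},{"dx":-0.2,"dy":10.45,"dz":1.4,"ax":0.06,"ay":0.1,"az":0,"hand":0},{"dx":-0.2,"dy":10.45,"dz":1.4,"ax":0.06,"ay":0.1,"az":0,"hand":0},{"dx":-0.2,"dy":10.45,"dz":1.4,"ax":0.06,"ay":0.1,"az":0,"hand":0}]}}

```text
t: 10.75
tcp_pos: [0.484, 0.0907, 0.2631]
orientation: [0.003, 0.994, -0.032, 0.105]
wrist_force: [1.1, -0.1, 0.3]
opening: 0.0007
```

```bash
python3 look.py 9;python3 -c "
from h import *
a=np.array([.5233,.0860,.067])+.002*up
rel(a)"
```

```text
t 10.75 tip [0.5229 0.0884 0.0812] F [ 1.1303 -0.074   0.2585] mom [ 0.0636  0.2282 -0.0082] open 0.0006522343570936188 roterr [-0.1083 -0.054   0.1653]
q [-0.2562  0.5591  0.014   2.099   0.1966  0.2874 -2.0642]
d cm [-0.0186  0.1839  1.403 ] rot deg [-0.0981 -0.0557  0.1552] tcp [0.4866 0.0885 0.2493]
```

View pics/f9.png

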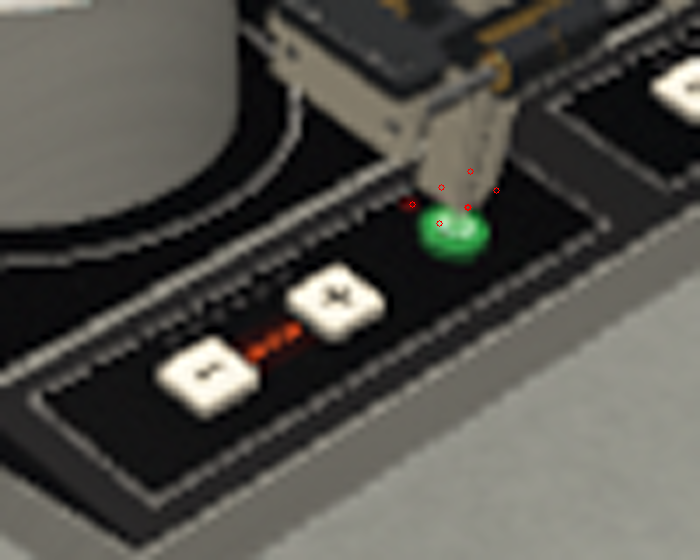

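Emit:
{"op": "arm_command", "data": {"moves": [{"dx":0,"dy":0.15,"dz":0.5,"ax":0,"ay":0,"az":0,"hand":0},{"dx":0,"dy":0.15,"dz":1.0,"ax":0,"ay":0,"az":0,"hand":0},{"dx":0,"dy":0.15,"dz":1.0,"ax":0,"ay":0,"az":0,"hand":0},{"dx":0,"dy":0.15,"dz":1.0,"ax":0,"ay":0,"az":0,"hand":0}]}}

```text
t: 11.2
tcp_pos: [0.4858, 0.0873, 0.2529]
orientation: [0.004, 0.994, -0.034, 0.105]
wrist_force: [0.0, -0.4, 0.4]
opening: 0.0005
```

```bash
python3 look.py 10;python3 -c "
from h import *
a=np.array([.5233,.0860,.067])+.002*up
rel(a)"
```

```text
t 11.2 tip [0.5245 0.0847 0.071 ] F [ 0.0001 -0.4441  0.3588] mom [ 0.0745  0.221  -0.0055] open 0.0004504491413870021 roterr [-0.006   0.      0.0082]
q [-0.2527  0.5794  0.0198  2.1032  0.2     0.2637 -2.0641]
d cm [-0.0144 -0.1251  0.3784] rot deg [-0.0118 -0.0162  0.0089] tcp [0.4866 0.0885 0.2493]
```

View pics/f10.png

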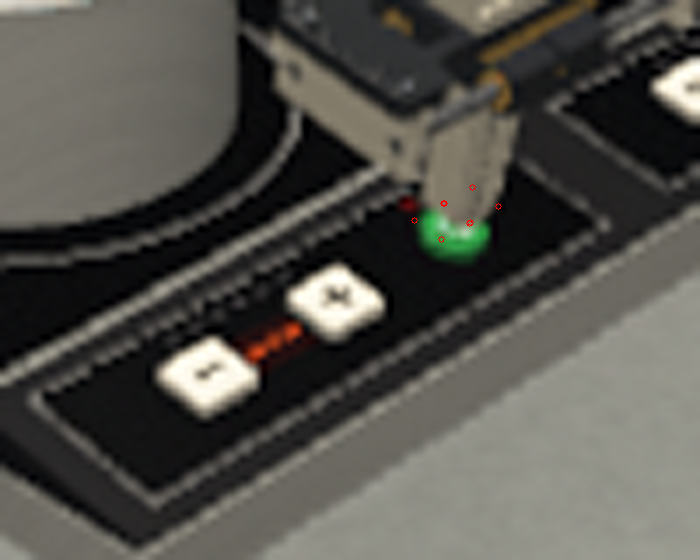

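Emit:
{"op": "arm_command", "data": {"moves": [{"dx":0,"dy":-0.1,"dz":0.3,"ax":0,"ay":0,"az":0,"hand":0},{"dx":0,"dy":-0.1,"dz":0.5,"ax":0,"ay":0,"az":0,"hand":0},{"dx":0,"dy":-0.1,"dz":0.7,"ax":0,"ay":0,"az":0,"hand":0},{"dx":0,"dy":-0.1,"dz":0.7,"ax":0,"ay":0,"az":0,"hand":0}]}}

```text
t: 11.65
tcp_pos: [0.4876, 0.0883, 0.2463]
orientation: [0.003, 0.994, -0.034, 0.105]
wrist_force: [-0.1, 0.7, 2.0]
opening: 0.0007
```

Emit:
{"op": "arm_command", "data": {"moves": [{"dx":0,"dy":0,"dz":0.2,"ax":0,"ay":0,"az":0,"hand":0},{"dx":0,"dy":0,"dz":0.3,"ax":0,"ay":0,"az":0,"hand":0},{"dx":0,"dy":0,"dz":0.3,"ax":0,"ay":0,"az":0,"hand":0}]}}

```text
t: 11.95
tcp_pos: [0.4878, 0.0883, 0.2445]
orientation: [0.003, 0.994, -0.034, 0.106]
wrist_force: [-4.2, -0.1, 11.6]
opening: 0.0004
```

```bash
python3 look.py 11
```

```text
t 11.95 tip [0.5268 0.0858 0.0627] F [-4.1656 -0.106  11.5797] mom [ 0.0942  0.4995 -0.0221] open 0.00039564247088216906 roterr [-0.0381 -0.0866  0.0127]
q [-0.2575  0.5972  0.0255  2.1039  0.2019  0.2432 -2.0678]
```

View pics/f11.png

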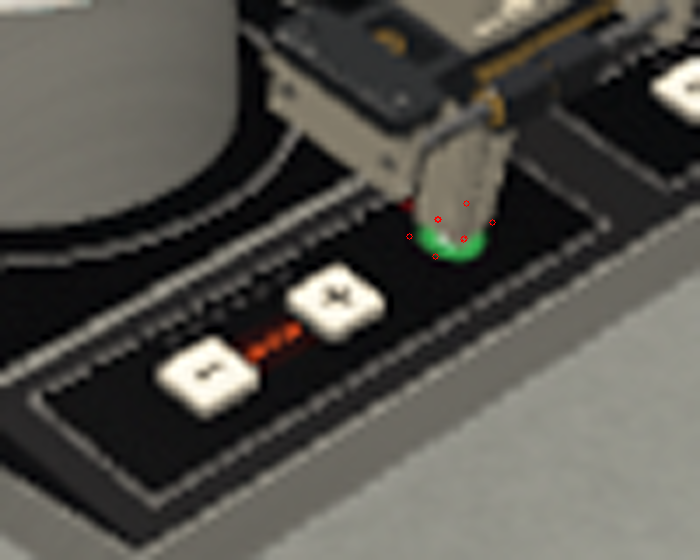

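It stopped hard at 11.6 N, against the 2.4 N needed, with the key visibly down. A brief hold, then releasing straight off and clear.

Emit:
{"op": "arm_command", "data": {"moves": [{"dx":0,"dy":0,"dz":0.05,"ax":0,"ay":0,"az":0,"hand":0},{"dx":0,"dy":0,"dz":0.05,"ax":0,"ay":0,"az":0,"hand":0},{"dx":0,"dy":0,"dz":-0.5,"ax":0,"ay":0,"az":0,"hand":0},{"dx":0,"dy":0,"dz":-2,"ax":0,"ay":0,"az":0,"hand":0},{"dx":0,"dy":0,"dz":-6,"ax":0,"ay":0,"az":0,"hand":0},{"dx":0,"dy":0,"dz":-10,"ax":0,"ay":0,"az":0,"hand":0},{"dx":0,"dy":0,"dz":-14,"ax":0,"ay":0,"az":0,"hand":0},{"dx":0,"dy":0,"dz":-14,"ax":0,"ay":0,"az":0,"hand":0},{"dx":0,"dy":0,"dz":-14,"ax":0,"ay":0,"az":0,"hand":0},{"dx":0,"dy":0,"dz":-14,"ax":0,"ay":0,"az":0,"hand":0}]}}

```text
t: 13.0
tcp_pos: [0.4584, 0.0898, 0.379]
orientation: [0.004, 0.994, -0.034, 0.104]
wrist_force: [-0.4, -0.5, -0.4]
opening: 0.0002
```

```bash
python3 look.py 12; python3 -c "
import cv2
from cell import get_image
cv2.imwrite('pics/top12.png',get_image('top'))"
```

```text
t 13.0 tip [0.4967 0.087  0.197 ] F [-0.4372 -0.4753 -0.4212] mom [0.0684 0.2416 0.0101] open 0.000209355132800568 roterr [ 0.0494  0.1342 -0.006 ]
q [-0.2264  0.3349 -0.0435  2.0342  0.1511  0.5817 -2.0237]
```

View pics/side12.png

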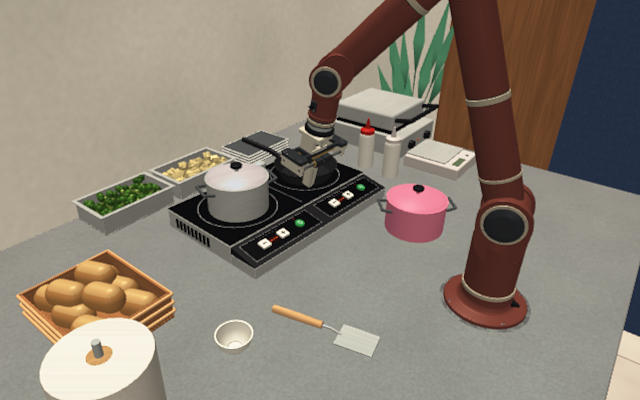

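View pics/f12.png

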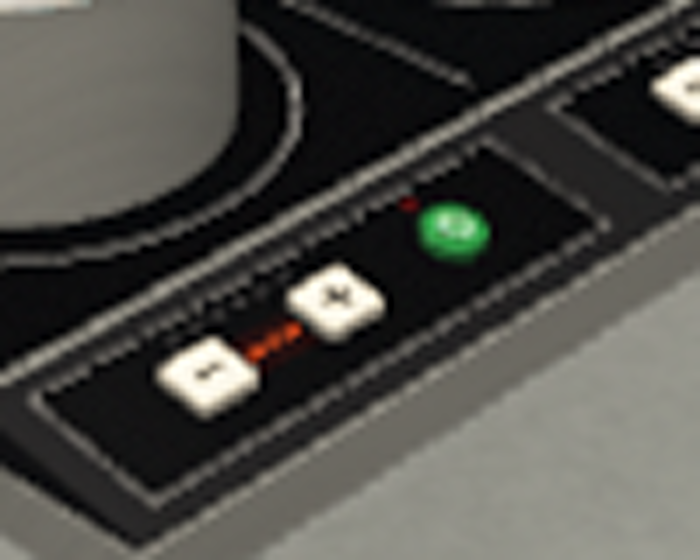

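View pics/top12.png

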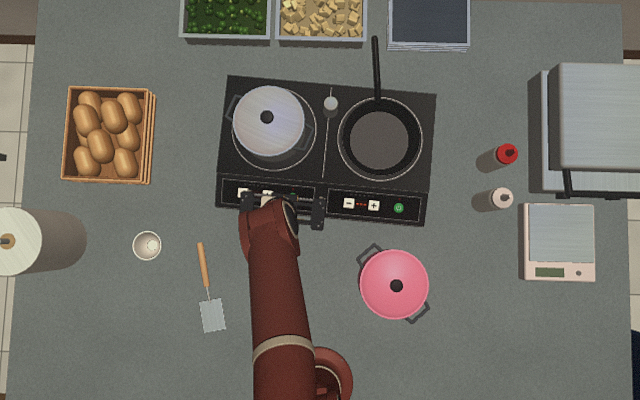

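```bash
python3 -c "
from cell import ctrl,sensors
print(ctrl.close_job(),sensors.get_obs()['t'])"
```

```text
the job is handed in; nothing more can be done
the job is handed in; nothing more can be done
```

The job is done and handed in, at about 13 s of the 48 s allowed. I worked the left panel, in front of the steel lidded pot.

- **Minus and plus:** I pressed both together against a firm stop at about 14–21 N total. The moment readings put load on both fingertips. I held them for about 3.6 s and let both up.
- **Power key:** I pressed it with the fingers shut, against a firm stop at 11.6 N, and let it up. Its stop lay at the same depth along the strip normal as the pair's.

The last pictures show all three keys up and the tips about 13 cm clear. The pots, the other panel and the other items look unmoved.

**Disagreements:**
- **Key height:** the cameras gave 63 mm for the key tops and the text implied about 73 mm. Contact came at about 67 mm, and I relied on contact force.
- **Key travel:** the minus and plus travel measured roughly 4.3–5 mm within force noise. I take full depth from the stiff stops.
- **Unlock:** the red display and lamp looked the same throughout, so I have no visual confirmation that the panel unlocked.

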